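# Clamp a stuck glaze jar in the crank vise

## Robot

A 6-joint arm with a two-finger parallel gripper is mounted at the origin on the work surface; the furniture and walls round the work are solid. World frame = base frame: x ahead of the robot, y to its left, z up, the work surface at z = 0. Lengths are in m, angles in rad, forces in N, time in s.
With the tool pointing down it reaches from about 0.275 to 0.85 m from the base axis. Payload 19 kg.
Tool frame: the origin (TCP) lies on the front face of the gripper's body, between the roots of the fingers; the fingertips stand 73 mm ahead of it and the grasp point (between the pads) lies 54 mm ahead of it (robot.finger_overhang is the distance from the TCP to the fingertips, in m); z points along the fingers, y is the line along which they close (so a half turn about z gives the same grasp; the last joint's range is limited). The gripper opens to 85 mm and grips with 20 to 120 N. Pads are 22 mm wide; open, the fingers measure 114 mm over their backs; the gripper's body (76 mm by 85 mm) begins 54 mm behind the grasp point. The pads swing forward as they close: fully open they stand 13 mm farther back than shut.
Start: joints at [1.101, 0.15, 1.437, -0, 1.554, -0.134], TCP at [0.189, 0.543, 0.304] pointing down, gripper open.
Joint ranges: [-2.8, 2.8], [-0.68, 2.1], [0.12, 2.68], [-1.39, 4.53], [0.16, 2.79], [-2.81, 2.81]. Speed limits (rad/s): [1.89, 1.89, 2.22, 3.01, 3.01, 3.01].

## Interface

Orientations are given as a unit quaternion [x, y, z, w].
In Python, from cell import robot gives the robot as it stands.
- The arm moves only by the shell command python3 -m pendant 'ROWS'. ROWS is JSON, a list of rows, each a list of 7 numbers: the shift along the tool's x, y, z in mm, then the turn, a rotation vector about the tool's x, y, z in rad, then the closure, from -1 (fully open) to 1 (shut). In form: [[x, y, z, wx, wy, wz, grip], ...]. A call has 1 to 20 rows; each row shifts and turns the commanded pose from where the row before left it, along the tool's axes as they then stand; what a row does not reach is not made up. A row lasts 1/10 s, in which the tool goes at most 50 mm and 8.59 degrees, less where a joint would pass 70% of its speed; a pose out of reach is approached as far as the arm can. A call is refused whole if a number of a shift passes 50 or a number of a turn 0.15, either way. A call with a gripper value outside its range is refused whole. The fingers move at their own pace and stop on an object; the grip force is fixed at half the most. Time passes only in rows, so rows that do not move let the fingers close. It gives the time, the measured TCP pose, the force, the opening and the grip force at its end, in the units of the state.
- robot.state(): the state, without advancing time (a new reading comes with each control period).
- robot.read_camera(name): name is "side" or "top"; returns a dict with "pixels" (400x640x3 uint8, red, green, blue), "fx", "fy", "cx", "cy" (pixels), "origin" and "rotation" of the camera in the world. Camera axes: x right, y down, z forward; pixel columns grow to the right and rows downward; lengths in m; the calibration is good to about 2 mm. A picture is of the moment at which its call begins. There is no depth.
- robot.sign_off(): hands the job in; it is judged then, once.
Trained networks look in a picture, given as the dict that the camera call returned (one of the last four; its "shot" number tells which), for a name from the list of things; names that differ only in an ending like _2 or _b are one class to them, and where a whole thing is asked for, a point or a joint stands for the part that bears it (a point fixed in the world has none). Each returns a list of dicts, best first, with "score" (0 to 1); they miss things now and then, are a little off and sometimes report something else, mostly with a low value. They report only what shows in the picture. A call takes as long as a camera call. They do not tell look-alikes from the thing itself.
- robot.boxes_of(picture, target): "at" ([x, y, z] in m, in world coordinates, good to about 4 mm: the middle of the surface that is visible of it).
- robot.masks_of(picture, target): "pixels" (400x640 bool, what is visible of it).
- robot.mark_of(picture, target): "at" ([x, y, z] in m, in world coordinates, good to about 4 mm: a listed point, or the origin of a listed thing).
The state is a dict: "t": time; "qpos": joint angles; "qd": joint speeds; "joint_efforts": joint torques, N m; "tcp_pos": TCP position; "tool_rot": TCP orientation; "ft_force": force on the tool from outside, world axes, zero at the start; "ft_torque": the same for the moment, N m; "width": finger opening in m; "grasp_force": force on a finger pad.
Only numpy, scipy, OpenCV 4.12 (cv2) and the standard library are available. Lean on these libraries where they do the work, as an engineer would, in place of code of your own. Each camera call takes 0.05 s, during which the arm holds its last target. There are 200 camera calls.

## Task

The lid of the red glaze jar is stuck, so clamp the jar in the bench vise for opening: slide it along the vise's steel plate into the open mouth until it stands against the back stop, then turn the crank clockwise until the jaw has closed on the jar and its orange sprung pad is pressed about halfway in. The jar is fragile: never press the pad all the way in and keep the jar standing on the plate the whole time; leave the other jars alone.

Things in the scene. Friction and masses are not known exactly. Their poses are not given: they have to be found in the camera images.
- mouth (a point): Middle of the open mouth of the green vise, on top of its bed plate, 10 mm above the table. Fixed to the vise; axes level: x into the mouth from the loading side, y along the screw to the fixed jaw, z up. The level steel plate the jar slides on spans x -140 to 45, y -45 to 70 mm here. A jar at home against the stop has x = 0. The vise's place and yaw vary.
- back_stop (a point): Middle of the front face of the back stop, a steel block across the far end of the mouth, 36 mm wide (y) and 28 mm high; in the mouth's frame the face is at x = 25, y -16 to 20 mm. Axes as mouth.
- v_notch (a point): Bottom of the upright 120 degree V in the fixed jaw, half-way up, axes as mouth: at x 0, y 46 mm in the mouth's frame. The V opens to -y and its edges are at x +-20, y 34 mm there. Jaw 50 mm high above the plate, x -22 to 22. The 50 mm jar seated in the V has its axis 29 mm from this point, at mouth x 0, y 17 mm.
- jaw (a joint): Travel of the green moving jaw (62 mm wide in x, top 58 mm above the table) to +y, m. 0 = fully open, limit 0.056; starts at 0.001 to 0.014. Geared to the crank: 16 mm a turn, 2.55 mm per rad. The free pad's face is at y = -48 mm + travel in the mouth's frame and meets a jar seated in the V at a travel of about 0.040.
- jaw_pad (a joint): How far the orange sprung pad is pressed back to its jaw, m. 0 = free (12 mm gap to the jaw, brass pins and springs seen in it), 0.012 = all the way in. Spring: 2 N to start, then 0.8 N per mm; it first slides the jar over to the fixed jaw, then yields.
- pad_face (a point): Centre of the face of the orange pad (56 mm wide in x, 42 mm high, 8 mm thick), 36 mm above the table, at mouth x = 0; axes as mouth.
- crank (a joint): Angle of the crank on the crank head, rad; grows clockwise seen from above, which closes the jaw. 0 = fully open, starts at 0.3 to 5.5; about 18 when the jar is clamped with the pad halfway in (2 to 3 turns). Takes about 1.5 N at the grip and stays where it is left, also when clamped.
- crank_axis (a point): Point on the crank's upright axis, 90 mm above the table, fixed to the vise, axes as mouth, at mouth y = -173 mm. At crank angle a the grip lies 50 mm from here along (cos a, -sin a) of this point's x and y. Below it a green head 60 x 70 mm, top 52 mm above the table; the crank arm's hub and arm reach up to 77 mm.
- grip_mid (a point): Middle of the crank's upright black grip, on its axis: 15 mm thick, 44 mm tall, from 71 to 115 mm above the table (this point at 93 mm), spinning freely on its pin. Runs on a circle of 50 mm radius. Nothing else on the vise stands higher than the jar (76 mm).
- red_jar: Red jar with a red lid (fixed), 50 mm in diameter, 66 mm high, 0.11 to 0.23 kg. Origin at the centre of its underside, z up. Starts upright on the steel plate outside the mouth, 80 to 105 mm short of home along the mouth's x and up to 15 mm to either side.
- blue_jar: Blue jar with a black lid, 56 mm in diameter, 75 mm high, a bystander on the table left or right of the vise. Origin at the centre of its underside.
- green_jar: Green jar with a black lid, 50 mm in diameter, 60 mm high, a bystander on the table left or right of the vise. Origin at the centre of its underside.
Not all that is in view belongs to the job. Of the things that look like the red_jar, the largest one is meant.

How it is judged:
By the outcome, as a careful person would: the job done as asked, in the order asked, and still so for the second after the job is handed in, with the robot touching nothing.
It also fails if it takes over 67 s, if anything falls off the work surface, if the arm or the gripper's body presses on something with over 40 N, if the wrist force passes 120 N, or if a joint passes its speed limit or range.

## Working session

There is one attempt and no reset: what is moved stays moved. The work goes in short steps, Python scripts to look and compute and a shell command to move; the robot and the scene stay as the last step left them, time stands still between calls to the robot, and variables do not carry over. Pictures are saved under pics/ and viewed, at most 10 in all, crops included, and the job is handed in when it is done.

```bash
mkdir -p pics; ls; cat > h.py <<'E'
import numpy as np, cv2
from cell import robot
from scipy.spatial.transform import Rotation as R
def proj(p,P):
    c=np.array(p['rotation']).T@(np.array(P)-p['origin']); return np.array([p['fx']*c[0]/c[2]+p['cx'],p['fy']*c[1]/c[2]+p['cy']])
def ray(p,u,v,z):
    d=np.array(p['rotation'])@np.array([(u-p['cx'])/p['fx'],(v-p['cy'])/p['fy'],1]); o=np.array(p['origin']); return o+d*(z-o[2])/d[2]
def shot(n,f=None):
    p=robot.read_camera(n)
    if f: cv2.imwrite('pics/'+f,cv2.cvtColor(p['pixels'],cv2.COLOR_RGB2BGR))
    return p
E
python3 - <<'E'
from h import *
s=robot.state(); print(s['t'],s['tcp_pos'],s['tool_rot'],s['width'])
for n in('top','side'):
    p=shot(n,n+'0.png'); print(n,p['origin'],p['fx'])
    for t in ['mouth','back_stop','v_notch','pad_face','crank_axis','grip_mid','red_jar','blue_jar','green_jar']:
        for d in robot.mark_of(p,t)[:3]: print(t,np.round(d['at'],4),round(d['score'],2),proj(p,d['at']).round())
print(robot.state()['t'])
E
```

```text
pics
0.0 [0.18942423 0.54274536 0.30329184] [ 1.67121292e-01  9.85936163e-01 -5.66853326e-04 -1.86069957e-04] 0.08572446911699175
top [ 0.32049441 -0.02249598  1.47026575] 425.12344852305813Traceback (most recent call last):
  File "<stdin>", line 6, in <module>
  File "h.py", line 5, in proj
    c=np.array(p['rotation']).T@(np.array(P)-p['origin']); return np.array([p['fx']*c[0]/c[2]+p['cx'],p['fy']*c[1]/c[2]+p['cy']])
      ~~~~~~~~~~~~~~~~~~~~~~~~~^^~~~~~~~~~~~~~~~~~~~~~~~~
ValueError: matmul: Input operand 1 has a mismatch in its core dimension 0, with gufunc signature (n?,k),(k,m?)->(n?,m?) (size 3 is different from 4)
```

```bash
sed -i "s/np.array(p\['rotation'\])/R.from_quat(p['rotation']).as_matrix()/" h.py
python3 - <<'E'
from h import *
for n in('top','side'):
    p=shot(n,n+'0.png'); print(n,p['origin'],p['fx'])
    for t in ['mouth','back_stop','v_notch','pad_face','crank_axis','grip_mid','red_jar','blue_jar','green_jar']:
        for d in robot.mark_of(p,t)[:3]: print(t,np.round(d['at'],4),round(d['score'],2),proj(p,d['at']).round())
print(robot.state()['t'])
E
```

```text
top [ 0.32049441 -0.02249598  1.47026575] 425.12344852305813
mouth [0.5742 0.0474 0.0109] 0.8 [291. 184.]
back_stop [0.5957 0.0521 0.0269] 0.91 [290. 177.]
v_notch [0.5645 0.096  0.0398] 0.88 [277. 186.]
pad_face [0.577  0.01   0.0368] 0.63 [302. 182.]
crank_axis [ 0.5882 -0.1257  0.0879] 0.74 [342. 175.]
crank_axis [0.565  0.0952 0.0384] 0.3 [277. 186.]
grip_mid [ 0.5598 -0.0853  0.0935] 0.52 [330. 183.]
red_jar [ 0.4262 -0.0707  0.0025] 0.54 [326. 226.]
red_jar [0.4827 0.0421 0.012 ] 0.53 [293. 210.]
red_jar [0.352  0.0347 0.0042] 0.41 [296. 249.]
blue_jar [ 0.426  -0.3762 -0.0037] 0.61 [414. 224.]
green_jar [ 0.4711  0.3379 -0.001 ] 0.72 [208. 216.]
green_jar [0.575  0.0104 0.0386] 0.23 [302. 182.]
side [-0.14765029 -0.41417716  0.78508555] 362.10406730116534
mouth [0.5727 0.045  0.0066] 0.91 [311. 197.]
back_stop [0.5985 0.0504 0.0252] 0.6 [314. 188.]
back_stop [ 0.5553 -0.0806  0.0874] 0.18 [344. 196.]
v_notch [0.5677 0.0911 0.0343] 0.71 [298. 187.]
v_notch [0.598  0.0524 0.0217] 0.38 [313. 189.]
pad_face [0.5745 0.0142 0.0345] 0.6 [319. 194.]
crank_axis [ 0.5893 -0.1251  0.0929] 0.75 [364. 193.]
grip_mid [ 0.5576 -0.0795  0.0927] 0.47 [345. 194.]
red_jar [ 4.336e-01 -7.090e-02  1.000e-04] 0.72 [319. 242.]
red_jar [0.4856 0.044  0.0069] 0.66 [296. 214.]
red_jar [0.3475 0.0423 0.0004] 0.57 [269. 245.]
blue_jar [ 0.4257 -0.3739  0.0035] 0.73 [421. 291.]
green_jar [ 0.4619  0.3449 -0.0026] 0.72 [217. 187.]
1.1
```

View pics/top0.png

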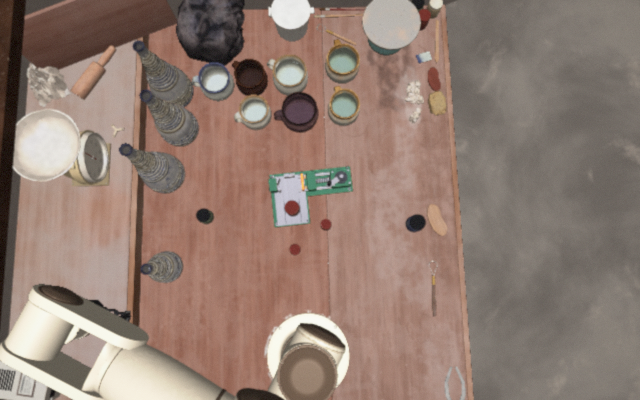

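View pics/side0.png

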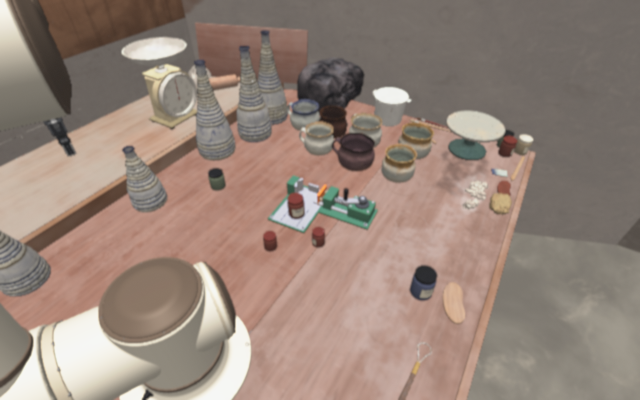

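Red candidates in the top picture are at (292,208) on the plate, (326,225) and (295,250) on the table. The one at (292,208) is the largest and stands on the plate, which fits. I'll confirm it in a crop and fit the vise pose.

```bash
cat >> h.py <<'E'
LOC={'mouth':(0,0,0),'back_stop':(.025,.002,.014),'v_notch':(0,.046,.025),'crank_axis':(0,-.173,.08)}
E
python3 - <<'E'
from h import *
from scipy.optimize import least_squares
A=[];B=[];pf=[];gm=[];rj=[]
for k in range(3):
  for n in('top','side'):
    p=shot(n)
    for t in LOC:
        d=robot.mark_of(p,t)
        if d and d[0]['score']>.4: A.append(LOC[t][:2]);B.append(d[0]['at'][:2])
    for t,l in(('pad_face',pf),('grip_mid',gm)):
        d=robot.mark_of(p,t)
        if d and d[0]['score']>.3:l.append(d[0]['at'])
    for d in robot.mark_of(p,'red_jar'):
        if .455<d['at'][0]<.52 and d['score']>.3: rj.append(d['at'])
    if k==0:
        c=p['pixels'][150:270,230:390]; cv2.imwrite(f'pics/c_{n}.png',cv2.cvtColor(cv2.resize(c,None,fx=4.9,fy=4.9,interpolation=cv2.INTER_CUBIC),cv2.COLOR_RGB2BGR))
A=np.array(A);B=np.array(B)
rot=lambda y:np.array([[np.cos(y),-np.sin(y)],[np.sin(y),np.cos(y)]])
s=least_squares(lambda q:((A@rot(q[2]).T+q[:2])-B).ravel(),[.57,.05,-.1],loss='soft_l1',f_scale=.004)
print(s.x,np.abs(s.fun).max()); M=rot(s.x[2])
for l in(pf,gm,rj): print((np.array(l)[:,:2]-s.x[:2])@M, np.mean((np.array(l)[:,:2]-s.x[:2])@M,0))
print('red',np.mean(rj,0)); g=np.mean((np.array(gm)[:,:2]-s.x[:2])@M,0)-[0,-.173]; print('crank ang',np.arctan2(-g[1],g[0])%(2*np.pi),np.hypot(*g)); print(robot.state()['t'])
E
python3 -c "
import cv2,numpy as np;a=cv2.imread('pics/c_top.png');b=cv2.imread('pics/c_side.png');c=cv2.resize(np.vstack([a,b]),(400,600));cv2.imwrite('pics/c_both.png',np.hstack([cv2.resize(a,(400,300)),cv2.resize(b,(400,300))]))"
```

```text
[0.57263572 0.04698152 0.08783954] 0.17715149286557952
[[-0.00298101 -0.03686213]
 [-0.00216458 -0.03101119]
 [-0.00237766 -0.03571062]
 [-0.00192091 -0.03394387]
 [ 0.0006402  -0.03677948]
 [-0.00028945 -0.0313771 ]] [-0.00151557 -0.03428073]
[[-0.02359451 -0.12730246]
 [-0.02437699 -0.12592852]
 [-0.02427992 -0.12824597]
 [-0.02649521 -0.12604313]
 [-0.02478111 -0.12709757]
 [-0.02523843 -0.1254511 ]] [-0.02479436 -0.12667813]
[[-0.08965952  0.00138936]
 [-0.08645545  0.00813428]
 [-0.08772609  0.00282529]
 [-0.08241201  0.006172  ]
 [-0.08762139  0.00743387]] [-0.08677489  0.00519096]
red [0.48574 0.04454 0.0099 ]
crank ang 4.220930935999343 0.05254023641683019
3.5
```

View pics/c_top.png

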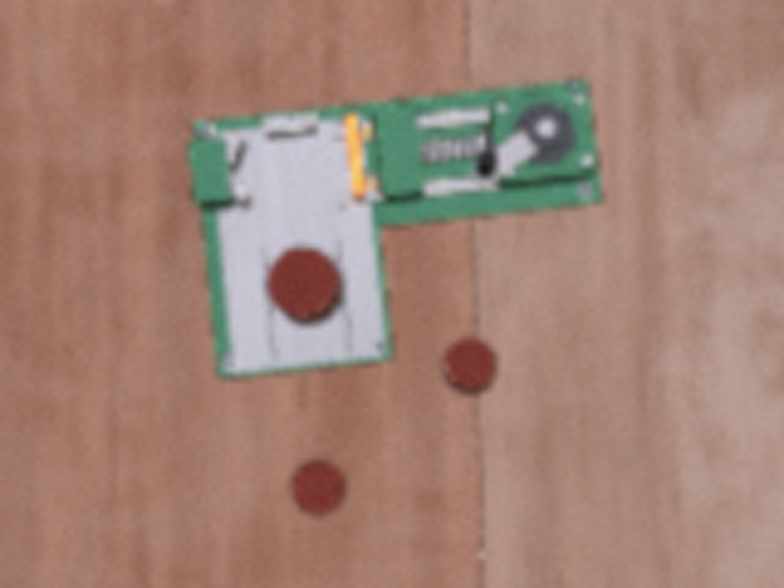

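View pics/c_side.png

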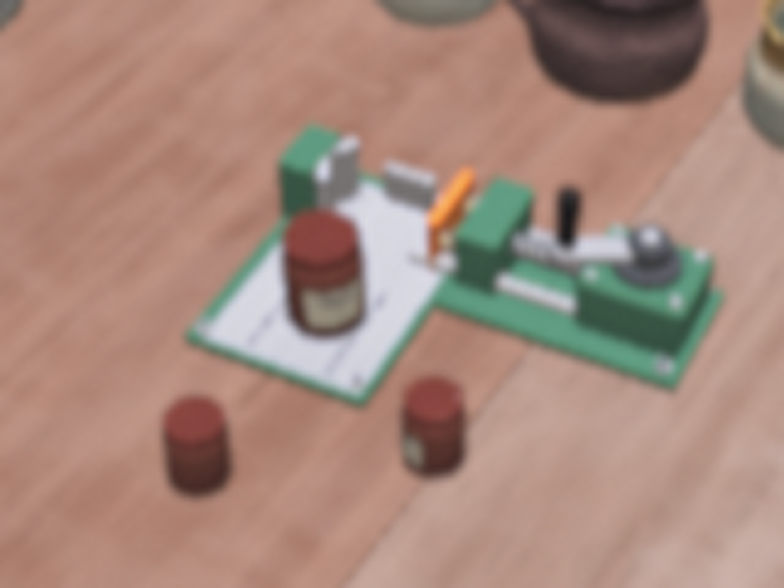

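The crops confirm it: the jar on the plate (292,208 in the top picture) is clearly larger than the two look-alikes on the table. The crank is at about 4.2 rad. First move: up, over the jar, then turn to close along mouth x, so the fingers clear the jaws.

```bash
python3 -m pendant '[[0,0,-20,0,0,0,-1],[0,0,-30,0,0,0,-1],[-32,-26.6,0,0,0,0,-1],[-32,-26.6,0,0,0,0,-1],[-32,-26.6,0,0,0,0,-1],[-32,-26.6,0,0,0,0,-1],[-32,-26.6,0,0,0,0,-1],[-32,-26.6,0,0,0,0,-1],[-32,-26.6,0,0,0,0,-1],[-32,-26.6,0,0,0,0,-1],[-32,-26.6,0,0,0,0,-1],[-32,-26.6,0,0,0,0,-1],[-32,-26.6,0,0,0,0,-1],[-32,-26.6,0,0,0,0,-1],[-32,-26.6,0,0,0,0,-1],[-28,-27,0,0,0,0,-1]]'
python3 -m pendant '[[0,0,10,0,0,0.143,-1],[0,0,10,0,0,0.143,-1],[0,0,10,0,0,0.143,-1],[0,0,10,0,0,0.143,-1],[0,0,10,0,0,0.143,-1],[0,0,10,0,0,0.143,-1],[0,0,10,0,0,0.143,-1],[0,0,10,0,0,0.143,-1],[0,0,0,0,0,0,-1],[0,0,0,0,0,0,-1]]'
cat >> h.py <<'E'
def pose():
    s=robot.state(); m=R.from_quat(s['tool_rot']).as_matrix()
    print('t',round(s['t'],2),'tcp',np.round(s['tcp_pos'],4),'y ang',round(np.arctan2(m[1,1],m[0,1]),4),'z',m[:,2].round(3),'F',np.round(s['ft_force'],1),'w',round(s['width'],4),'q',np.round(s['qpos'],2)); return s,m
def to(P,yaw=None):
    s,m=pose(); print('tool delta mm',(m.T@(np.array(P)-s['tcp_pos'])*1000).round(1), 'wz',None if yaw is None else round(np.arctan2(m[1,1],m[0,1])-yaw,4))
E
python3 - <<'E'
from h import *
J=[]
for k in range(2):
  for n in('top','side'):
    p=shot(n)
    for d in robot.mark_of(p,'red_jar'): 
        if d['at'][0]>.455 or 1: print(n,np.round(d['at'],4),round(d['score'],2))
to([.4857,.0445,.116],.088)
E
```

```text
t: 5.1
tcp_pos: [0.4866, 0.0428, 0.354]
tool_rot: [0.167, 0.986, -0.0, 0.0]
ft_force: [1.0, 0.8, 0.8]
width: 0.0854
grasp_force: 0.0
t: 6.1
tcp_pos: [0.4859, 0.0446, 0.2742]
tool_rot: [0.673, 0.74, -0.0, 0.0]
ft_force: [-0.5, 0.5, 0.5]
width: 0.0851
grasp_force: 0.0
top [ 0.4288 -0.0696  0.0032] 0.47
top [0.4849 0.0442 0.0087] 0.42
top [0.3506 0.0365 0.0052] 0.4
side [0.3478 0.037  0.0022] 0.73
side [ 0.4304 -0.0718 -0.    ] 0.73
side [0.4861 0.0425 0.0096] 0.58
top [0.4842 0.0392 0.0094] 0.62
top [ 0.4256 -0.0711  0.0028] 0.42
top [0.3509 0.0386 0.0022] 0.38
side [0.4851 0.044  0.0054] 0.71
side [ 4.328e-01 -7.010e-02  4.000e-04] 0.62
side [0.3501 0.041  0.002 ] 0.6
t 6.5 tcp [0.4859 0.0446 0.274 ] y ang 0.0917 z [ 0. -0. -1.] F [-0.4 -0.2  0.4] w 0.0851 q [-0.07 -0.02  1.68 -0.    1.48 -0.16]
tool delta mm [ -0.   -0.2 158. ] wz 0.0037
```

```bash
python3 -m pendant '[[0,0,40,0,0,0,-1],[0,0,40,0,0,0,-1],[0,0,30,0,0,0,-1],[0,0,25,0,0,0,-1],[0,0,15,0,0,0,-1],[0,0,11,0,0,0,-1],[0,0,0,0,0,0,-0.2],[0,0,0,0,0,0,0],[0,0,0,0,0,0,0.2],[0,0,0,0,0,0,0.5],[0,0,0,0,0,0,1],[0,0,0,0,0,0,1],[0,0,0,0,0,0,1],[0,0,0,0,0,0,1]]'
python3 - <<'E'
from h import *
pose()
p=shot('side','grip.png'); cv2.imwrite('pics/grip_c.png',cv2.cvtColor(cv2.resize(p['pixels'][120:270,210:410],None,fx=3.5,fy=3.5,interpolation=2),cv2.COLOR_RGB2BGR))
E
```

```text
t: 7.9
tcp_pos: [0.4862, 0.0445, 0.1143]
tool_rot: [0.674, 0.739, 0.0, 0.001]
ft_force: [-3.8, 0.6, 9.6]
width: 0.0472
grasp_force: 60.8
t 7.9 tcp [0.4862 0.0445 0.1143] y ang 0.0911 z [ 0.002 -0.    -1.   ] F [-3.8  0.6  9.6] w 0.0472 q [-0.07  0.12  1.88 -0.    1.14 -0.16]
```

View pics/grip_c.png

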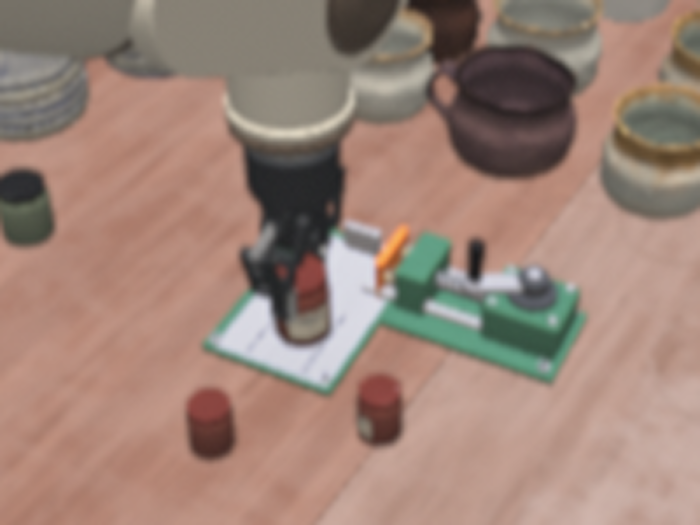

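The picture shows the fingers around the jar at crop (305,300), upright on the plate. Now slide it along tool +y (mouth x).

```bash
python3 -m pendant '[[0,5,0,0,0,0,1],[0,8,0,0,0,0,1],[0,10,0,0,0,0,1],[0,10,0,0,0,0,1],[0,10,0,0,0,0,1],[0,10,0,0,0,0,1],[0,8,0,0,0,0,1],[0,6,0,0,0,0,1],[0,5,0,0,0,0,1],[0,3,0,0,0,0,1],[0,2,0,0,0,0,1],[0,0,0,0,0,0,1]]'
python3 -m pendant '[[0,2,0,0,0,0,1],[0,2,0,0,0,0,1],[0,0,0,0,0,0,1]]'
```

```text
t: 9.15
tcp_pos: [0.5628, 0.0515, 0.1143]
tool_rot: [0.674, 0.739, 0.0, 0.0]
ft_force: [-6.1, 0.3, 9.2]
width: 0.0469
grasp_force: 61.0
t: 9.45
tcp_pos: [0.5667, 0.0519, 0.1143]
tool_rot: [0.674, 0.739, 0.0, 0.0]
ft_force: [-5.3, -0.6, 8.5]
width: 0.0466
grasp_force: 60.9
```

```bash
python3 -m pendant '[[0,2,0,0,0,0,1],[0,0,0,0,0,0,1]]'
python3 -m pendant '[[0,1.5,0,0,0,0,1],[0,0,0,0,0,0,1]]'
python3 -m pendant '[[0,1.5,0,0,0,0,1],[0,0,0,0,0,0,1]]'
```

```text
t: 9.65
tcp_pos: [0.5687, 0.0521, 0.1143]
tool_rot: [0.674, 0.739, 0.0, 0.0]
ft_force: [-6.6, -0.7, 7.9]
width: 0.0469
grasp_force: 60.9
t: 9.85
tcp_pos: [0.5701, 0.0522, 0.1143]
tool_rot: [0.674, 0.739, 0.0, 0.0]
ft_force: [-6.5, -0.8, 8.9]
width: 0.0472
grasp_force: 61.0
t: 10.05
tcp_pos: [0.5713, 0.0523, 0.1143]
tool_rot: [0.674, 0.739, -0.0, 0.0]
ft_force: [-9.9, -1.2, 11.8]
width: 0.0471
grasp_force: 61.4
```

```bash
python3 -m pendant '[[0,1,0,0,0,0,1],[0,0,0,0,0,0,1]]'
python3 -m pendant '[[0,1,0,0,0,0,1],[0,0,0,0,0,0,1]]'
```

```text
t: 10.25
tcp_pos: [0.5716, 0.0524, 0.1143]
tool_rot: [0.674, 0.739, -0.001, -0.001]
ft_force: [-17.0, -2.0, 17.0]
width: 0.0469
grasp_force: 62.5
t: 10.45
tcp_pos: [0.572, 0.0524, 0.1143]
tool_rot: [0.674, 0.739, -0.002, -0.001]
ft_force: [-25.7, -4.0, 23.9]
width: 0.0475
grasp_force: 63.7
```

```bash
python3 -m pendant '[[0,-1.5,0,0,0,0,1],[0,0,0,0,0,0,0.6],[0,0,0,0,0,0,0.2],[0,0,0,0,0,0,-0.4],[0,0,0,0,0,0,-1],[0,0,0,0,0,0,-1],[0,0,0,0,0,0,-1]]'
python3 - <<'E'
from h import *
pose()
p=shot('side'); cv2.imwrite('pics/home_c.png',cv2.cvtColor(cv2.resize(p['pixels'][120:270,230:430],None,fx=3.5,fy=3.5,interpolation=2),cv2.COLOR_RGB2BGR))
for d in robot.mark_of(p,'red_jar'): print(np.round(d['at'],4),d['score'])
E
```

```text
t: 11.15
tcp_pos: [0.5721, 0.0524, 0.1131]
tool_rot: [0.674, 0.739, 0.0, 0.0]
ft_force: [-0.1, 0.2, 0.1]
width: 0.0854
grasp_force: 0.0
t 11.15 tcp [0.5721 0.0524 0.1131] y ang 0.091 z [ 0. -0. -1.] F [-0.1  0.2  0.1] w 0.0854 q [-0.04  0.29  1.68 -0.    1.18 -0.13]
[0.5723 0.0529 0.0059] 0.64
[ 0.4304 -0.0677 -0.    ] 0.51
[0.3489 0.0397 0.001 ] 0.49
```

View pics/home_c.png

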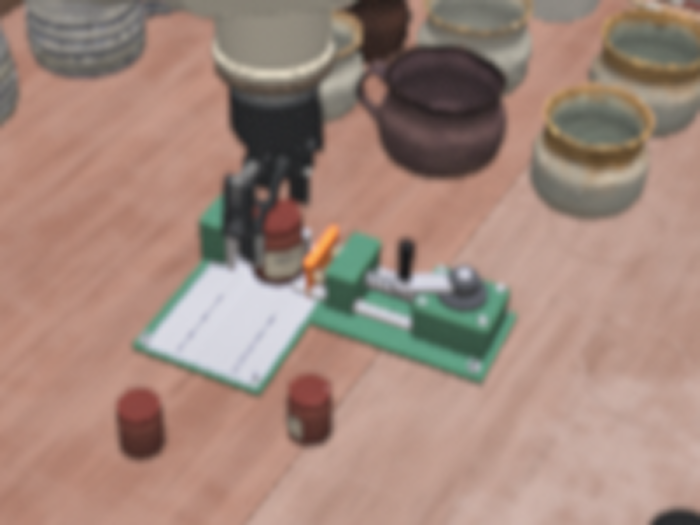

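The jar at crop (283,240) stands upright against the stop, and the gripper is open around it. Next: lift and go to the crank grip.

```bash
python3 -m pendant '[[0,0,-20,0,0,0,-1],[0,0,-40,0,0,0,-1],[0,0,-45,0,0,0,-1],[-30,-6,0,0,0,0,-1],[-40,-7,0,0,0,0,-1],[-40,-7,0,0,0,0,-1],[-23,-5,0,0,0,0,-1],[0,0,0,0,0,0,-1]]'
python3 - <<'E'
from h import *
g=[];j=[]
for k in range(2):
  for n in('top','side'):
    p=shot(n)
    for d in robot.mark_of(p,'grip_mid')[:1]: g.append(d['at']); print(n,np.round(d['at'],4),round(d['score'],2))
    for d in robot.mark_of(p,'red_jar'):
        if d['at'][0]>.53: print('jar',np.round(d['at'],4))
to([.5596,-.0822,.158])
E
```

```text
t: 12.05
tcp_pos: [0.5588, -0.085, 0.2179]
tool_rot: [0.675, 0.738, -0.0, 0.0]
ft_force: [0.7, 0.1, 0.4]
width: 0.0855
grasp_force: 0.0
jar [0.568  0.0481 0.0089]
side [ 0.5548 -0.0801  0.0909] 0.47
jar [0.5703 0.0516 0.0121]
jar [0.5671 0.0509 0.0113]
side [ 0.5563 -0.0802  0.0935] 0.39
jar [0.5706 0.0509 0.0092]
t 12.65 tcp [ 0.5592 -0.082   0.2179] y ang 0.0915 z [-0. -0. -1.] F [ 0.2  0.1 -1. ] w 0.0855 q [-0.28  0.17  1.59 -0.    1.38 -0.37]
tool delta mm [-0.2  0.4 59.9] wz None
```

```bash
python3 -m pendant '[[0,0,20,0,0,0,-1],[0,0,20,0,0,0,-1],[0,0,12,0,0,0,-1],[0,0,8,0,0,0,-1],[0,0,0,0,0,0,-0.4],[0,0,0,0,0,0,0],[0,0,0,0,0,0,0.3],[0,0,0,0,0,0,0.6],[0,0,0,0,0,0,0.9],[0,0,0,0,0,0,1],[0,0,0,0,0,0,1],[0,0,0,0,0,0,1]]'
python3 - <<'E'
from h import *
pose()
p=shot('side'); cv2.imwrite('pics/crank_c.png',cv2.cvtColor(cv2.resize(p['pixels'][120:270,260:420],None,fx=3.8,fy=3.8,interpolation=2),cv2.COLOR_RGB2BGR))
E
```

```text
t: 13.85
tcp_pos: [0.5594, -0.0824, 0.1584]
tool_rot: [0.674, 0.739, 0.0, 0.0]
ft_force: [-0.6, -0.4, 6.2]
width: 0.0126
grasp_force: 58.5
t 13.85 tcp [ 0.5594 -0.0824  0.1584] y ang 0.091 z [ 0.001 -0.    -1.   ] F [-0.6 -0.4  6.2] w 0.0126 q [-0.28  0.22  1.66 -0.    1.26 -0.37]
```

View pics/crank_c.png

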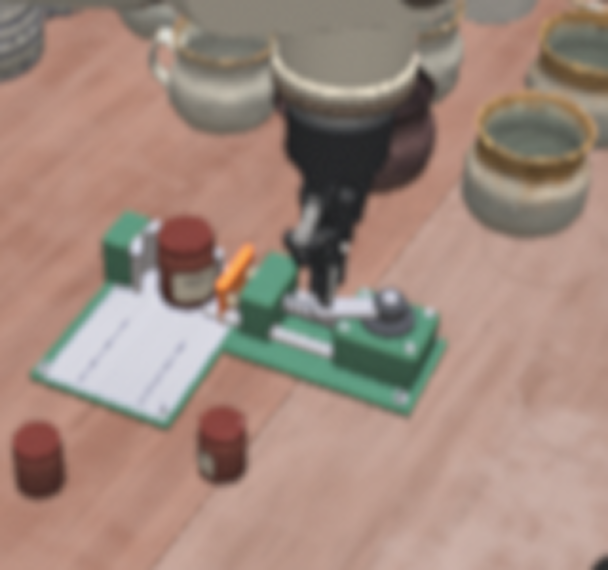

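```bash
cat >> h.py <<'E'
def arc(axis,da,n,r=.05,phi0=None):
    s,m=pose(); c=s['tcp_pos'][:2]; v=np.array(c)-axis; print('radius',np.hypot(*v)); phi=np.arctan2(v[1],v[0]) if phi0 is None else phi0
    print('phi',phi,'crank mod 2pi',(-(phi-.088))%(2*np.pi))
    P=[np.array([*c])]+[np.array(axis)+r*np.array([np.cos(phi-da*k),np.sin(phi-da*k)]) for k in range(1,n+1)]
    print(','.join('[%.1f,%.1f,0,0,0,0,1]'%tuple((m[:2,:2].T@(b-a))*1000) for a,b in zip(P,P[1:])))
E
python3 - <<'E'
from h import *
arc([.5877,-.1251],.125,8,.0505)
E
```

```text
t 13.9 tcp [ 0.5594 -0.0824  0.1585] y ang 0.091 z [ 0.001 -0.    -1.   ] F [-0.7 -0.7  6.7] w 0.0122 q [-0.28  0.22  1.66 -0.    1.26 -0.37]
radius 0.05124124668211726
phi 2.156738211682307 crank mod 2pi 4.214447095497279
[2.0,6.1,0,0,0,0,1],[1.9,6.0,0,0,0,0,1],[1.1,6.2,0,0,0,0,1],[0.4,6.3,0,0,0,0,1],[-0.4,6.3,0,0,0,0,1],[-1.2,6.2,0,0,0,0,1],[-2.0,6.0,0,0,0,0,1],[-2.7,5.7,0,0,0,0,1]
```

```bash
python3 -m pendant '[[2,6,0,0,0,0,1],[2,6,0,0,0,0,1],[1,6.2,0,0,0,0,1],[0.4,6.3,0,0,0,0,1],[0,0,0,0,0,0,1]]'
python3 -m pendant '[[-0.4,6.3,0,0,0,0,1],[-1.2,6.2,0,0,0,0,1],[-2,6,0,0,0,0,1],[-2.7,5.7,0,0,0,0,1],[0,0,0,0,0,0,1]]'
python3 - <<'E'
from h import *
arc([.5877,-.1251],.125,8,.0505)
E
```

```text
t: 14.4
tcp_pos: [0.5839, -0.0744, 0.1585]
tool_rot: [0.674, 0.739, 0.0, 0.0]
ft_force: [1.0, 3.1, 8.7]
width: 0.0125
grasp_force: 58.7
t: 14.9
tcp_pos: [0.6085, -0.0791, 0.1585]
tool_rot: [0.674, 0.739, 0.0, 0.001]
ft_force: [1.8, -1.3, 6.8]
width: 0.0122
grasp_force: 58.7
t 14.9 tcp [ 0.6085 -0.0791  0.1585] y ang 0.0909 z [ 0.001 -0.    -1.   ] F [ 1.8 -1.3  6.8] w 0.0122 q [-0.25  0.32  1.54 -0.    1.29 -0.35]
radius 0.050527483128121574
phi 1.1460959980450098 crank mod 2pi 5.225089309134576
[-3.5,5.3,0,0,0,0,1],[-4.1,4.8,0,0,0,0,1],[-4.6,4.3,0,0,0,0,1],[-5.1,3.7,0,0,0,0,1],[-5.6,3.0,0,0,0,0,1],[-5.9,2.3,0,0,0,0,1],[-6.1,1.5,0,0,0,0,1],[-6.3,0.7,0,0,0,0,1]
```

```bash
python3 -m pendant '[[-3.5,5.3,0,0,0,0,1],[-4.1,4.8,0,0,0,0,1],[-4.6,4.3,0,0,0,0,1],[-5.1,3.7,0,0,0,0,1],[-5.6,3,0,0,0,0,1],[-5.9,2.3,0,0,0,0,1],[-6.1,1.5,0,0,0,0,1],[-6.3,0.7,0,0,0,0,1],[0,0,0,0,0,0,1]]'
python3 - <<'E'
from h import *
from scipy.optimize import least_squares
s,_=pose(); P=np.array([[.5594,-.0824],[.5839,-.0744],[.6085,-.0791],s['tcp_pos'][:2]])
f=least_squares(lambda q:np.hypot(*(P-q[:2]).T)-.05,[.5877,-.1251]); print(f.x,f.fun*1e3)
arc(f.x,.2,18,.05)
E
```

```text
t: 15.8
tcp_pos: [0.6369, -0.1183, 0.1584]
tool_rot: [0.674, 0.738, -0.0, 0.0]
ft_force: [-5.6, -2.9, 7.2]
width: 0.0124
grasp_force: 59.0
t 15.8 tcp [ 0.6369 -0.1183  0.1584] y ang 0.0905 z [-0.    -0.001 -1.   ] F [-5.6 -2.9  7.2] w 0.0124 q [-0.3   0.38  1.45 -0.    1.31 -0.39]
[ 0.58710411 -0.12421387] [ 0.15892088 -0.08318843 -0.06959186  0.11305625]
t 15.8 tcp [ 0.6369 -0.1183  0.1584] y ang 0.0905 z [-0.    -0.001 -1.   ] F [-5.6 -2.9  7.2] w 0.0124 q [-0.3   0.38  1.45 -0.    1.31 -0.39]
radius 0.05011305625289925
phi 0.11893536973919833 crank mod 2pi 6.2522499374403875
[-10.0,-0.8,0,0,0,0,1],[-9.6,-2.7,0,0,0,0,1],[-8.9,-4.5,0,0,0,0,1],[-7.8,-6.2,0,0,0,0,1],[-6.4,-7.6,0,0,0,0,1],[-4.8,-8.8,0,0,0,0,1],[-2.9,-9.5,0,0,0,0,1],[-1.0,-9.9,0,0,0,0,1],[1.0,-9.9,0,0,0,0,1],[3.0,-9.5,0,0,0,0,1],[4.8,-8.8,0,0,0,0,1],[6.4,-7.6,0,0,0,0,1],[7.8,-6.2,0,0,0,0,1],[8.9,-4.5,0,0,0,0,1],[9.6,-2.7,0,0,0,0,1],[10.0,-0.7,0,0,0,0,1],[9.9,1.3,0,0,0,0,1],[9.4,3.2,0,0,0,0,1]
```

```bash
python3 -m pendant '[[-10,-0.8,0,0,0,0,1],[-9.6,-2.7,0,0,0,0,1],[-8.9,-4.5,0,0,0,0,1],[-7.8,-6.2,0,0,0,0,1],[-6.4,-7.6,0,0,0,0,1],[-4.8,-8.8,0,0,0,0,1],[-2.9,-9.5,0,0,0,0,1],[-1,-9.9,0,0,0,0,1],[1,-9.9,0,0,0,0,1],[3,-9.5,0,0,0,0,1],[4.8,-8.8,0,0,0,0,1],[6.4,-7.6,0,0,0,0,1],[7.8,-6.2,0,0,0,0,1],[8.9,-4.5,0,0,0,0,1],[9.6,-2.7,0,0,0,0,1],[10,-0.7,0,0,0,0,1],[9.9,1.3,0,0,0,0,1],[9.4,3.2,0,0,0,0,1],[0,0,0,0,0,0,1]]'
python3 - <<'E'
from h import *
arc([.5871,-.1242],.2,18)
E
```

```text
t: 17.7
tcp_pos: [0.5404, -0.1059, 0.1584]
tool_rot: [0.674, 0.739, 0.0, 0.0]
ft_force: [-0.4, 1.3, 8.5]
width: 0.0123
grasp_force: 59.1
t 17.7 tcp [ 0.5404 -0.1059  0.1584] y ang 0.0917 z [ 0.001 -0.    -1.   ] F [-0.4  1.3  8.5] w 0.0123 q [-0.33  0.19  1.69  0.    1.26 -0.43]
radius 0.050173861095793824
phi 2.7686451540740773 crank mod 2pi 3.602540153105509
[8.4,5.5,0,0,0,0,1],[7.2,6.9,0,0,0,0,1],[5.7,8.2,0,0,0,0,1],[3.9,9.2,0,0,0,0,1],[2.0,9.8,0,0,0,0,1],[0.1,10.0,0,0,0,0,1],[-1.9,9.8,0,0,0,0,1],[-3.8,9.2,0,0,0,0,1],[-5.6,8.3,0,0,0,0,1],[-7.1,7.0,0,0,0,0,1],[-8.4,5.4,0,0,0,0,1],[-9.3,3.7,0,0,0,0,1],[-9.8,1.8,0,0,0,0,1],[-10.0,-0.2,0,0,0,0,1],[-9.7,-2.2,0,0,0,0,1],[-9.1,-4.1,0,0,0,0,1],[-8.1,-5.8,0,0,0,0,1],[-6.8,-7.3,0,0,0,0,1]
```

```bash
python3 -m pendant '[[8.4,5.5,0,0,0,0,1],[7.2,6.9,0,0,0,0,1],[5.7,8.2,0,0,0,0,1],[3.9,9.2,0,0,0,0,1],[2,9.8,0,0,0,0,1],[0.1,10,0,0,0,0,1],[-1.9,9.8,0,0,0,0,1],[-3.8,9.2,0,0,0,0,1],[-5.6,8.3,0,0,0,0,1],[-7.1,7,0,0,0,0,1],[-8.4,5.4,0,0,0,0,1],[-9.3,3.7,0,0,0,0,1],[-9.8,1.8,0,0,0,0,1],[-10,-0.2,0,0,0,0,1],[-9.7,-2.2,0,0,0,0,1],[-9.1,-4.1,0,0,0,0,1],[-8.1,-5.8,0,0,0,0,1],[-6.8,-7.3,0,0,0,0,1],[0,0,0,0,0,0,1]]'
python3 - <<'E'
from h import *
p=shot('side')
print([np.round(d['at'],4) for t in('red_jar','pad_face') for d in robot.mark_of(p,t) if d['at'][0]>.5])
arc([.5871,-.1242],.17,20)
cv2.imwrite('pics/mid.png',cv2.cvtColor(cv2.resize(p['pixels'][140:240,270:400],None,fx=5.5,fy=5.5,interpolation=2),cv2.COLOR_RGB2BGR))
E
```

```text
t: 19.6
tcp_pos: [0.6199, -0.1623, 0.1584]
tool_rot: [0.674, 0.738, -0.0, -0.0]
ft_force: [-5.4, 4.2, 8.3]
width: 0.0126
grasp_force: 59.4
[array([0.5686, 0.0601, 0.0087]), array([0.5715, 0.0398, 0.0363])]
t 19.75 tcp [ 0.6203 -0.1618  0.1584] y ang 0.0909 z [-0.001  0.    -1.   ] F [-3.8  2.6  8.7] w 0.0125 q [-0.38  0.37  1.46  0.    1.31 -0.47]
radius 0.050181626237978
phi -0.8469781069590757 crank mod 2pi 0.9349781069590757
[-4.3,-7.4,0,0,0,0,1],[-3.1,-7.9,0,0,0,0,1],[-1.8,-8.3,0,0,0,0,1],[-0.3,-8.5,0,0,0,0,1],[1.1,-8.4,0,0,0,0,1],[2.5,-8.1,0,0,0,0,1],[3.9,-7.6,0,0,0,0,1],[5.1,-6.8,0,0,0,0,1],[6.2,-5.8,0,0,0,0,1],[7.1,-4.7,0,0,0,0,1],[7.8,-3.5,0,0,0,0,1],[8.2,-2.1,0,0,0,0,1],[8.5,-0.7,0,0,0,0,1],[8.5,0.8,0,0,0,0,1],[8.2,2.2,0,0,0,0,1],[7.7,3.5,0,0,0,0,1],[7.0,4.8,0,0,0,0,1],[6.1,5.9,0,0,0,0,1],[5.0,6.9,0,0,0,0,1],[3.8,7.6,0,0,0,0,1]
```

View pics/mid.png

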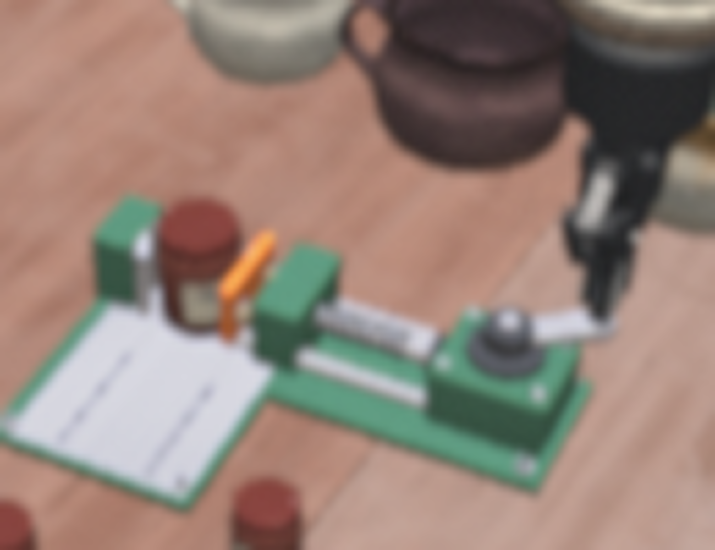

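The jar is upright, between the pad at crop (245,290) and the V. The crank is at 13.5, so I'll continue to about 16.9.

```bash
python3 -m pendant '[[-4.3,-7.4,0,0,0,0,1],[-3.1,-7.9,0,0,0,0,1],[-1.8,-8.3,0,0,0,0,1],[-0.3,-8.5,0,0,0,0,1],[1.1,-8.4,0,0,0,0,1],[2.5,-8.1,0,0,0,0,1],[3.9,-7.6,0,0,0,0,1],[5.1,-6.8,0,0,0,0,1],[6.2,-5.8,0,0,0,0,1],[7.1,-4.7,0,0,0,0,1],[7.8,-3.5,0,0,0,0,1],[8.2,-2.1,0,0,0,0,1],[8.5,-0.7,0,0,0,0,1],[8.5,0.8,0,0,0,0,1],[8.2,2.2,0,0,0,0,1],[7.7,3.5,0,0,0,0,1],[7,4.8,0,0,0,0,1],[6.1,5.9,0,0,0,0,1],[5,6.9,0,0,0,0,1],[3.8,7.6,0,0,0,0,1]]'
cat >> h.py <<'E'
AX=np.array([.5871,-.1242])
def look(N=3):
    y=.088; ey=np.array([-np.sin(y),np.cos(y)]); ex=np.array([np.cos(y),np.sin(y)]); O=AX+.173*ey; o={}
    for k in range(N):
      for n in('top','side'):
        p=shot(n)
        for t in('red_jar','pad_face'):
            for d in robot.mark_of(p,t):
                a=np.array(d['at'])
                if a[0]>.53 and a[1]>-.03 and d['score']>.3: o.setdefault(t,[]).append([(a[:2]-O)@ex*1e3,(a[:2]-O)@ey*1e3,a[2]*1e3])
    print({t:(np.mean(v,0).round(1),len(v)) for t,v in o.items()})
E
python3 - <<'E'
from h import *
look()
arc(AX,.15,8)
E
```

```text
t: 21.75
tcp_pos: [0.565, -0.0792, 0.1584]
tool_rot: [0.674, 0.739, -0.0, 0.0]
ft_force: [-0.9, -2.2, 7.6]
width: 0.0124
grasp_force: 59.2
{'red_jar': (array([ 0.9, 12.4, 14.4]), 8), 'pad_face': (array([ 0.6, -6.7, 36. ]), 6)}
t 22.65 tcp [ 0.565  -0.0793  0.1585] y ang 0.0911 z [ 0.001  0.    -1.   ] F [0.7 2.7 7.9] w 0.0125 q [-0.27  0.23  1.64  0.    1.27 -0.37]
radius 0.050005510783154954
phi 2.0277152017501385 crank mod 2pi 4.343470105429448
[2.1,7.2,0,0,0,0,1],[1.1,7.4,0,0,0,0,1],[-0.1,7.5,0,0,0,0,1],[-1.2,7.4,0,0,0,0,1],[-2.3,7.1,0,0,0,0,1],[-3.3,6.7,0,0,0,0,1],[-4.3,6.1,0,0,0,0,1],[-5.2,5.4,0,0,0,0,1]
```

```bash
python3 -m pendant '[[2.1,7.2,0,0,0,0,1],[1.1,7.4,0,0,0,0,1],[-0.1,7.5,0,0,0,0,1],[-1.2,7.4,0,0,0,0,1],[-2.3,7.1,0,0,0,0,1],[-3.3,6.7,0,0,0,0,1],[-4.3,6.1,0,0,0,0,1],[0,0,0,0,0,0,1]]'
python3 - <<'E'
from h import *
look(2); arc(AX,.1,3)
a,b=shot('side')['pixels'][165:225,280:345],shot('top')['pixels'][160:210,265:330]
z=lambda c,w:cv2.resize(c,None,fx=w,fy=w,interpolation=2)
a,b=z(a,6),z(b,6)
h=max(a.shape[0],b.shape[0]); pad=lambda c:np.pad(c,((0,h-c.shape[0]),(0,0),(0,0)))
cv2.imwrite('pics/clamp.png',cv2.cvtColor(np.hstack([pad(a),pad(b)]),cv2.COLOR_RGB2BGR))
E
```

```text
t: 23.45
tcp_pos: [0.6156, -0.0833, 0.1585]
tool_rot: [0.674, 0.738, 0.0, 0.001]
ft_force: [2.5, 1.2, 7.7]
width: 0.0128
grasp_force: 59.3
{'red_jar': (array([-4.1, 16.8,  9.4]), 4), 'pad_face': (array([ 2.3, -5. , 33.2]), 2)}
t 24.05 tcp [ 0.6151 -0.0829  0.1585] y ang 0.0911 z [ 0.001 -0.    -1.   ] F [2.3 0.8 6.2] w 0.0121 q [-0.26  0.33  1.52  0.    1.29 -0.35]
radius 0.04985729124116968
phi 0.9749852783776942 crank mod 2pi 5.396200028801892
[-3.2,3.8,0,0,0,0,1],[-3.7,3.3,0,0,0,0,1],[-4.0,3.0,0,0,0,0,1]
```

View pics/clamp.png

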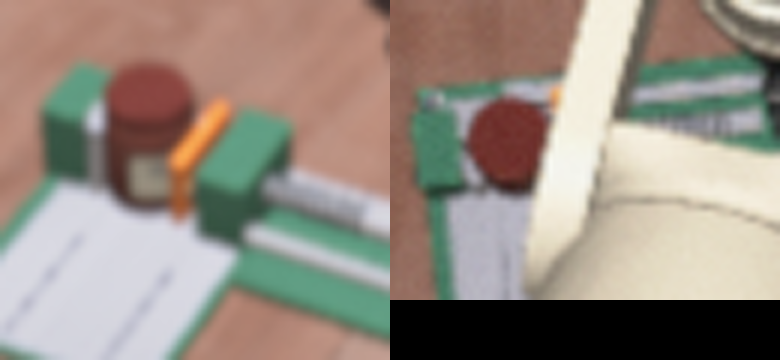

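The side view shows the jar in the V and the pad gap about halved, at crank ≈ 17.96 (estimated pad press 5.8 mm). Release and lift clear.

```bash
python3 -m pendant '[[0,0,0,0,0,0,0.8],[0,0,0,0,0,0,0.4],[0,0,0,0,0,0,-0.2],[0,0,0,0,0,0,-1],[0,0,0,0,0,0,-1],[0,0,0,0,0,0,-1],[0,0,-15,0,0,0,-1],[0,0,-30,0,0,0,-1],[0,0,-40,0,0,0,-1],[0,0,-40,0,0,0,-1],[-40,-20,0,0,0,0,-1],[-40,-20,0,0,0,0,-1],[-40,-20,0,0,0,0,-1],[-40,-20,0,0,0,0,-1],[-40,-20,0,0,0,0,-1],[-40,-20,0,0,0,0,-1],[0,0,0,0,0,0,-1],[0,0,0,0,0,0,-1]]'
python3 - <<'E'
from h import *
look(3)
ey=np.array([-np.sin(.088),np.cos(.088)]);ex=np.array([ey[1],-ey[0]])
for n in('top','side'):
    for d in robot.mark_of(shot(n),'grip_mid')[:1]:
        g=np.array(d['at'])[:2]-AX; print(n,'crank',np.arctan2(-g@ey,g@ex)+6*np.pi)
a,b=shot('side')['pixels'][165:225,280:345],shot('top')['pixels'][160:220,265:330]
z=lambda c:cv2.resize(c,None,fx=6,fy=6,interpolation=2)
cv2.imwrite('pics/final.png',cv2.cvtColor(np.hstack([z(a),z(b)]),cv2.COLOR_RGB2BGR)); pose()
E
```

```text
t: 25.95
tcp_pos: [0.5167, -0.3337, 0.2838]
tool_rot: [0.675, 0.738, 0.0, 0.0]
ft_force: [-0.2, 0.1, -0.0]
width: 0.0853
grasp_force: 0.0
{'red_jar': (array([-4.1, 17.6,  9.4]), 6), 'pad_face': (array([-1.3, -2.8, 31.9]), 7)}
top crank 17.946229982134053
side crank 17.881285119305538
t 27.15 tcp [ 0.5172 -0.333   0.2829] y ang 0.0909 z [-0. -0. -1.] F [ 0.4 -0.3 -0.1] w 0.0852 q [-0.7   0.24  1.37 -0.    1.53 -0.79]
```

View pics/final.png

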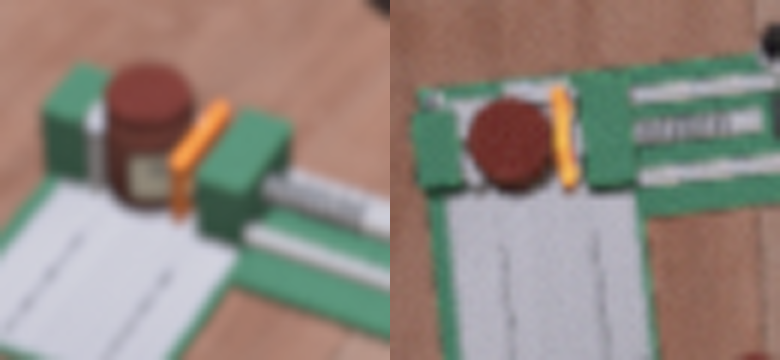

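The jar sits centred in the V and upright, with a visible gap behind the pad. I'll check the press depth with a sub-pixel profile.

```bash
python3 - <<'E'
from h import *
y=.088; ey=np.array([-np.sin(y),np.cos(y)]); ex=np.array([ey[1],-ey[0]]); O=AX+.173*ey
ys=np.arange(-.062,.012,.001); I=np.mean([shot('top')['pixels'].astype(float) for _ in range(4)],0).astype(np.float32); p=shot('top')
acc=[]
for x in np.arange(-.022,.0225,.002):
    uv=np.array([proj(p,[*(O+x*ex+v*ey),.0575]) for v in ys],np.float32)
    acc.append(cv2.remap(I,uv[:,:1],uv[:,1:],cv2.INTER_CUBIC)[:,0])
m=np.mean(acc,0)
for v,c in zip(ys,m): print(int(round(v*1e3)),c.round().astype(int),end=' ; ')
uv=proj(p,[*O,.01]); print(uv)
E
```

```text
-62 [110 131 124] ; -61 [109 130 123] ; -60 [109 130 123] ; -59 [108 130 122] ; -58 [108 129 122] ; -57 [108 129 122] ; -56 [108 130 122] ; -55 [108 129 122] ; -54 [107 128 120] ; -53 [104 126 117] ; -52 [ 99 123 112] ; -51 [ 93 122 108] ; -50 [ 88 122 105] ; -49 [ 83 122 102] ; -48 [ 79 123 101] ; -47 [ 76 124 101] ; -46 [ 74 125 101] ; -45 [ 73 126 101] ; -44 [ 73 126 102] ; -43 [ 73 126 102] ; -42 [ 73 126 102] ; -41 [ 73 126 102] ; -40 [ 73 126 102] ; -39 [ 73 126 102] ; -38 [ 73 126 102] ; -37 [ 73 126 102] ; -36 [ 73 127 102] ; -35 [ 73 126 102] ; -34 [ 73 126 102] ; -33 [ 73 126 102] ; -32 [ 73 126 102] ; -31 [ 73 126 102] ; -30 [ 73 126 102] ; -29 [ 73 126 102] ; -28 [ 72 126 102] ; -27 [ 72 126 101] ; -26 [ 72 126 101] ; -25 [ 74 126 101] ; -24 [ 76 123 100] ; -23 [ 78 119  99] ; -22 [ 84 117 101] ; -21 [ 97 118 108] ; -20 [111 123 116] ; -19 [127 129 123] ; -18 [143 133 127] ; -17 [160 137 124] ; -16 [176 140 117] ; -15 [193 145 109] ; -14 [211 154 100] ; -13 [225 163  94] ; -12 [234 170  88] ; -11 [237 173  84] ; -10 [236 171  82] ; -9 [229 164  81] ; -8 [216 153  79] ; -7 [198 139  78] ; -6 [177 124  77] ; -5 [156 109  75] ; -4 [136  95  73] ; -3 [121  83  70] ; -2 [111  74  67] ; -1 [105  68  64] ; 0 [103  63  60] ; 1 [103  60  57] ; 2 [103  57  54] ; 3 [103  55  51] ; 4 [104  53  49] ; 5 [105  53  48] ; 6 [106  52  48] ; 7 [106  51  47] ; 8 [107  50  46] ; 9 [107  50  45] ; 10 [107  49  45] ; 11 [108  49  45] ; [291.00171136 185.02026996]
```

```bash
python3 -c "
from cell import robot
print(robot.sign_off())"
```

```text
the job is handed in; nothing more can be done
None
```

The red jar is clamped upright in the vise: I slid it to the back stop, then cranked the jaw closed until the pad was about halfway in (roughly 6 of 12 mm, measured from above), and handed in at about 27 s with the arm clear of everything.

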